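Pack the sharpening stones into the caddy

TASK

Pack the three whole sharpening stones into the stone caddy, working from fine to coarse: swing the caddy's flap right back, well past upright, and leave it there, lay the off-white fine stone flat in the deep well underneath it, then the green stone in the middle of the green liner, and last the red stone in the middle of the red liner, both flat and lengthwise along their liners. Stones chip, so set them down rather than dropping or throwing them, and leave the broken white stub and the wooden strop block with the green strip where they are.

Things in the scene. Friction and masses are not known exactly. Their poses are not given: they have to be found in the camera images.
- fine: The fine stone: off-white all over; a whole sharpening stone, a plain rectangular bar 84 long (its x) x 28 wide (its y) x 24 high mm, about 130 g, lying flat loose on the bench; origin at the centre of its underside, z up.
- medium: The medium stone: dark green all over; a whole sharpening stone, a plain rectangular bar 84 long (its x) x 28 wide (its y) x 24 high mm, about 130 g, lying flat loose on the bench; origin at the centre of its underside, z up.
- coarse: The coarse stone: rust red all over; a whole sharpening stone, a plain rectangular bar 84 long (its x) x 28 wide (its y) x 24 high mm, about 130 g, lying flat loose on the bench; origin at the centre of its underside, z up.
- stub: Look-alike to leave where it lies: a broken off-white stone stub, only about 48 x 28 x 24 mm, with a ragged +x end. Origin under its middle.
- strop: Look-alike to leave where it lies: a light wooden strop block, 84 x 28 x 24 mm, bare wood ends and edges, only a green strip (50 x 22 mm) on top. Origin at the centre of its underside.
- caddy: Fixed plywood caddy, 132 (x) x 282 (y) mm; origin: centre of underside, z up. Deep well at its +y end: inside 120 x 90 mm, centre (0, 90), floor at z = 6, walls 50 high, 6 thick; under the flap at the start. Next to it two open bays, inside 120 x 84 mm, centres y = -3 and y = -93, floor at z = 30, walls 38 to 45 high (50 towards the well); a liner lies centred in each.
- liner_red: Red liner, a fixed mat 104 (its x) x 48 (its y) x 3 mm, in one of the two shallow bays (either one); x along the caddy's x. Origin at the centre of its underside, so a stone on it has its underside 3 mm above this origin.
- liner_green: Green liner, the same as the red one but green, in the other shallow bay.
- flap (a joint): Angle (rad) of the aluminium flap over the well: 0 shut, 1.57 upright, 2.2 leaning back against its stop; starts at 0 to 0.2. Hinge line along the caddy's x through (y = 141, z = 53) mm of the caddy, on the outer wall; the free edge, 99 mm from it beside the bays, swings up and over towards the caddy's +y. Stiff hinge: it stays where left, and takes about 2 N at the pull.
- flap_pull (a point): Middle of the flap's pull: a round dark steel bar, 10 mm thick, 60 mm long, parallel to the hinge, on a bow 26 mm out from and 24 mm above the free edge: 125 mm out from the hinge line and 24 mm above it, turning with the flap; shut, at (0, 16, 77) mm of the caddy. Pinched from above it can turn between the fingers; nothing but the bow's two ends is within 20 mm of it.

How it is judged (in metres and radians):
On the way, in this order (a step that is already met when the one before it is completed fails the run):
1. the flap is swung back well past upright (value of joint flap above 1.8 rad), for 0.2 s.
2. the fine stone lies flat in the deep well, released (x of fine in the frame of caddy between -0.047 and 0.047 m and y of fine in the frame of caddy between 0.058 and 0.122 m and z of fine in the frame of caddy between 0.003 and 0.01 m and angle between fine's own z axis and vertical below 0.12 rad and linear speed of fine below 0.02 m/s and angular speed of fine below 0.2 rad/s and contact force between fine and the fingers below 0.1 N), for 0.2 s.
3. the green stone lies on the green liner, released (x of medium in the frame of liner_green between -0.013 and 0.013 m and y of medium in the frame of liner_green between -0.013 and 0.013 m and z of medium in the frame of liner_green between -0.001 and 0.007 m and angle between the x axis of medium and the x axis of liner_green, either way round below 0.26 rad and angle between medium's own z axis and vertical below 0.12 rad and linear speed of medium below 0.02 m/s and angular speed of medium below 0.2 rad/s and contact force between medium and the fingers below 0.1 N), for 0.2 s.
4. the red stone lies on the red liner, released (x of coarse in the frame of liner_red between -0.013 and 0.013 m and y of coarse in the frame of liner_red between -0.013 and 0.013 m and z of coarse in the frame of liner_red between -0.001 and 0.007 m and angle between the x axis of coarse and the x axis of liner_red, either way round below 0.26 rad and angle between coarse's own z axis and vertical below 0.12 rad and linear speed of coarse below 0.02 m/s and angular speed of coarse below 0.2 rad/s and contact force between coarse and the fingers below 0.1 N), for 0.2 s.
At the end, for the whole second after the job is handed in: The flap stands open (over 1.75 rad, its stop being at 2.2); the fine stone lies flat on the floor of the deep well; the green and the red stone each lie flat on the liner of their colour, centred within 13 mm along and across, lengthwise within 0.26 rad; all three released and at rest (all of step 2 and all of step 3 and all of step 4 and value of joint flap above 1.75 rad); the robot touches nothing.
It fails at once if the broken stub is moved more than 30 mm (distance of stub from where it was at the start of the episode above 0.03 m).
It fails at once if the strop block is moved more than 30 mm (distance of strop from where it was at the start of the episode above 0.03 m).
It fails at once if the fine stone is dropped or thrown (faster than 0.75 m/s out of the fingers) (contact force between fine and the fingers below 0.05 N and linear speed of fine above 0.75 m/s).
It fails at once if the medium stone is dropped or thrown (faster than 0.75 m/s out of the fingers) (contact force between medium and the fingers below 0.05 N and linear speed of medium above 0.75 m/s).
It fails at once if the coarse stone is dropped or thrown (faster than 0.75 m/s out of the fingers) (contact force between coarse and the fingers below 0.05 N and linear speed of coarse above 0.75 m/s).
It also fails if it takes over 112 s, if anything falls off the work surface, if the arm or the gripper's body presses on something with over 40 N, if the wrist force passes 120 N, or if a joint passes its speed limit or range.

ROBOT

A 6-joint arm with a two-finger parallel gripper is mounted at the origin on the work surface. World frame = base frame: x ahead of the robot, y to its left, z up, the work surface at z = 0. Lengths are in mm, angles in rad, forces in N, time in s.
With the tool pointing down it reaches from about 275 to 1000 mm from the base axis. Payload 8.4 kg.
Tool frame: the origin (TCP) lies at the very end of the fingers, on their centre line; the grasp point (between the pads) lies 19 mm behind it (r.tcp_to_grasp is the distance from the TCP to the grasp point, in mm); z points along the fingers, y is the line along which they close (so a half turn about z gives the same grasp; the last joint's range is limited). The gripper opens to 85 mm and grips with 20 to 120 N. Pads are 22 mm wide; open, the fingers measure 114 mm over their backs; the gripper's body (76 mm by 85 mm) begins 54 mm behind the grasp point. The pads swing forward as they close: fully open they stand 13 mm farther back than shut.
Start: joints at [-1.19, 0.353, 1.633, -0, 1.155, -0.002], TCP at [233.448, -579.767, 231.281] pointing down, gripper open.
Joint ranges: [-2.63, 2.63], [-0.92, 2.1], [0.06, 2.66], [-1.3, 4.44], [0, 2.69], [-3.02, 3.02]. Speed limits (rad/s): [2.22, 2.22, 2.79, 3.14, 3.14, 3.14].

INTERFACE

Orientations are given as [roll, pitch, yaw] about the fixed x, y, z axes, in that order (R = Rz(yaw) Ry(pitch) Rx(roll)).
In Python, from rig import r gives the robot as it stands. The module is installed in compiled form; this text tells all that it offers.
- The arm moves only by the tool play_rows, never from a script. Its argument "rows" is a list of rows, each an object with "dp": the shift along the tool's x, y, z in units of 40 mm (1.0 is 40 mm), a list of three; "turn": the turn, a rotation vector about the tool's x, y, z in units of 6 degrees (1.0 is 6 degrees), a list of three; "fingers": the closure, from 0 (fully open) to 1 (shut). In form: [{"dp": [tx, ty, tz], "turn": [wx, wy, wz], "fingers": fingers}, ...]. A call has 1 to 5 rows; each row shifts and turns the commanded pose from where the row before left it, along the tool's axes as they then stand; what a row does not reach is not made up. A row lasts 1/12 s, in which the tool goes at most 41.7 mm and 7.16 degrees, less where a joint would pass 70% of its speed; a pose out of reach is approached as far as the arm can. A call is refused whole if a number of a shift passes 1 or a number of a turn 1, either way. A call with a gripper value outside its range is refused whole. The fingers move at their own pace and stop on an object; "force" is the grip in N (left out, the last holds). Time passes only in rows, so rows that do not move let the fingers close. It gives the time, the measured TCP pose, the force, the opening and the grip force at its end, in the units of the state.
- r.sense(): the state, without advancing time (a new reading comes with each control period).
- r.grab_frame(name): name is "scene" or "top" or "wrist"; returns a dict with "pixels" (384x512x3 uint8, red, green, blue), "fx", "fy", "cx", "cy" (pixels), "pose" (4x4, takes a point from camera to world coordinates). Camera axes: x right, y down, z forward; pixel columns grow to the right and rows downward; lengths in mm; the calibration is good to about 2 mm. A picture is of the moment at which its call begins. There is no depth.
- r.sign_off(): hands the job in; it is judged then, once.
The state is a dict: "clock": time; "qpos": joint angles; "qvel": joint speeds; "joint_efforts": joint torques, N m; "eef_pos": TCP position; "tcp_rot": TCP orientation; "contact_force": force on the tool from outside, world axes, zero at the start; "wrist_torque": the same for the moment, N m; "opening": opening from 0.0 (shut) to 1.0 (fully open); "grasp_force": force on a finger pad.
Only numpy, scipy, OpenCV 4.12 (cv2) and the standard library are available. Lean on these libraries where they do the work, as an engineer would, in place of code of your own. Each camera call takes 0.05 s, during which the arm holds its last target. There are 200 camera calls.

## Working session

There is one attempt and no reset: what is moved stays moved. The work goes in short steps, Python scripts to look and compute and a tool call to move; the robot and the scene stay as the last step left them, time stands still between calls to the robot, and variables do not carry over. Pictures are saved under pics/ and viewed, at most 14 in all, crops included, and the job is handed in when it is done.

Besides the shell and the picture viewer there is one more tool, called after "Request:" as a command line: name --argument value ..., lists and objects as JSON in quotes. play_rows: Moves the arm, as the interface text tells. Its arguments: {"type":"object","properties":{"rows":{"type":"array"},"force":{"type":"number"}},"required":["rows"]}

```bash
mkdir -p pics; cat > h.py <<'E'
from rig import r
import numpy as np, cv2
def shot(name,fn,crop=None,scale=1):
    f=r.grab_frame(name); im=f["pixels"][:,:,::-1]
    if crop: x0,y0,x1,y1=crop; im=im[y0:y1,x0:x1]
    if scale!=1: im=cv2.resize(im,None,fx=scale,fy=scale,interpolation=cv2.INTER_CUBIC)
    cv2.imwrite("pics/"+fn,im); np.save("pics/"+fn+".npy",{k:f[k] for k in("fx","fy","cx","cy","pose")},allow_pickle=True); return f
def load(fn): return np.load("pics/"+fn+".npy",allow_pickle=True).item()
def w(f,u,v,z):
    d=np.array([(u-f["cx"])/f["fx"],(v-f["cy"])/f["fy"],1]); P=np.array(f["pose"]); d=P[:3,:3]@d; o=P[:3,3]
    return o+d*(z-o[2])/d[2]
def px(f,p):
    P=np.array(f["pose"]); c=P[:3,:3].T@(np.array(p)-P[:3,3]); return f["cx"]+f["fx"]*c[0]/c[2],f["cy"]+f["fy"]*c[1]/c[2]
E
python3 - <<'E'
from h import *
np.set_printoptions(precision=3,suppress=True)
f=shot("top","t0.png",scale=1.56);print(np.array(f["pose"]),f["fx"],f["cx"],f["cy"])
f=shot("scene","s0.png",scale=1.56)
print(r.sense())
E
```

```text
[[  -0.021   -0.98     0.196  325.279]
 [  -1.       0.023    0.011   -0.251]
 [  -0.015   -0.196   -0.98  1134.766]
 [   0.       0.       0.       1.   ]] 432.41586869969484 246.89604059314763 192.13242915136811
{'clock': 0.1, 'qpos': array([-1.19 ,  0.354,  1.634,  0.   ,  1.155, -0.002]), 'qvel': array([ 0.002, -0.   , -0.001, -0.   ,  0.002,  0.   ]), 'joint_efforts': array([ -0.002, -60.636, -34.282,  -0.   ,   0.004,  -0.   ]), 'eef_pos': array([ 233.318, -579.417,  230.674]), 'tcp_rot': array([-3.14 , -0.   ,  0.383]), 'contact_force': array([0.605, 0.487, 0.237]), 'wrist_torque': array([ 0.021,  0.013, -0.05 ]), 'grasp_force': 0.0, 'opening': 1.0011898381885387}
```

View pics/t0.png

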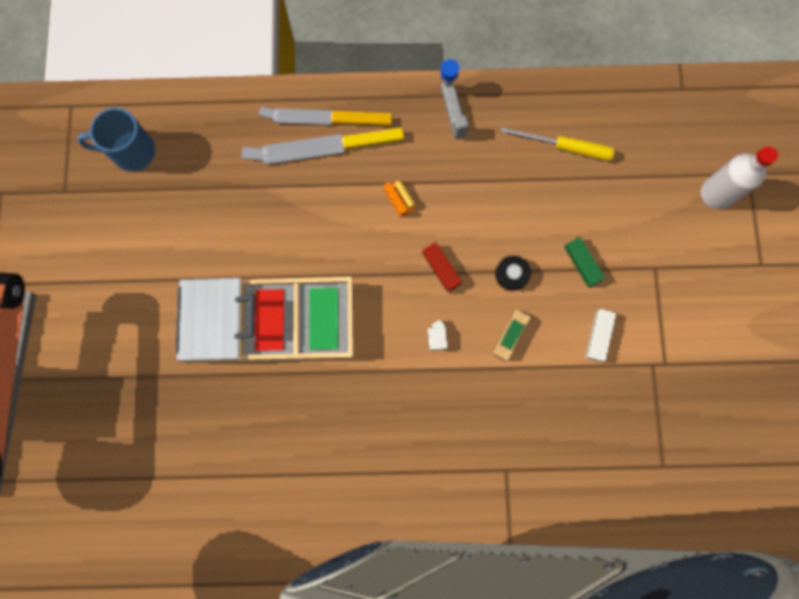

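View pics/s0.png

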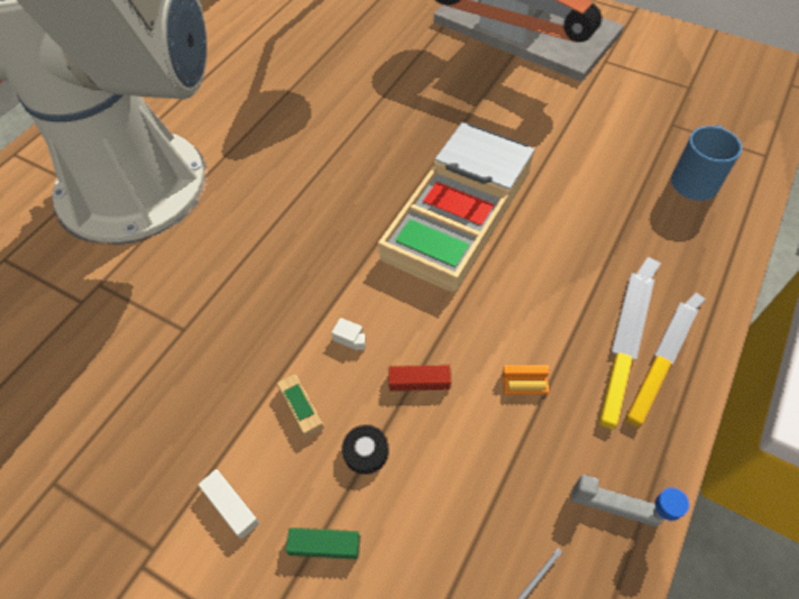

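```bash
python3 - <<'E'
from h import *
shot("top","t1.png",(110,165,240,240),6)
shot("top","t2.png",(265,145,405,240),5.7)
E
```

```text
(no output)
```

View pics/t1.png

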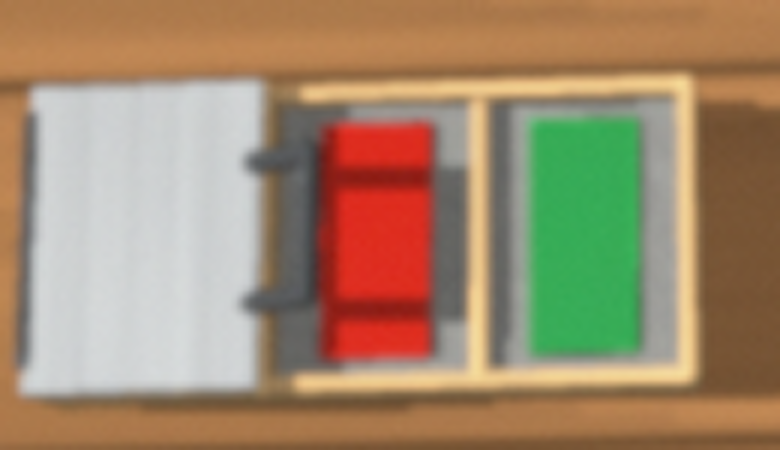

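View pics/t2.png

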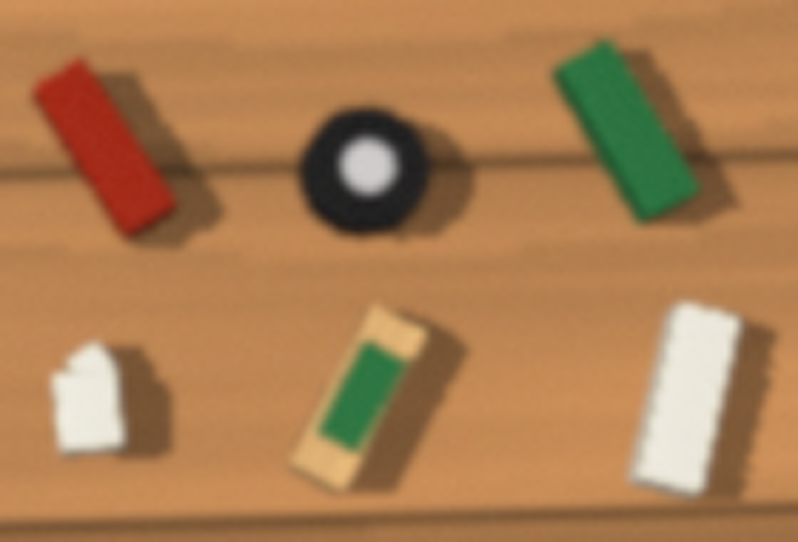

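```bash
python3 - <<'E'
from h import *
np.set_printoptions(precision=1,suppress=True)
f=load("t1.png")
a=lambda p,z:w(f,110+p[0]/6,165+p[1]/6,z)[:2]
b=lambda p,z:w(f,265+p[0]/5.7,145+p[1]/5.7,z)[:2]
G=[a(p,33) for p in[(530,118),(640,118),(638,353),(530,353)]];print("green",G,np.mean(G,0))
R=[a(p,33) for p in[(322,123),(432,123),(432,358),(322,358)]];print("red",np.mean(R,0))
print("rim -y",a((696,75),38),a((696,385),38),a((272,80),50),a((268,390),50))
for z in(77,87,97):print("pull",z,a((310,145),z),a((309,306),z))
print("flap hinge",a((33,85),54),a((20,393),54),"free",a((266,82),57),a((260,388),57))
for n,P in dict(fine=[(675,303),(742,318),(702,495),(635,480)],med=[(570,65),(607,43),(698,188),(657,212)],red=[(40,85),(82,60),(175,205),(133,232)]).items():
    Q=np.array([b(p,24) for p in P]);d=(Q[0]+Q[1]-Q[2]-Q[3])/2;print(n,Q.mean(0),np.linalg.norm(d),np.arctan2(d[1],d[0]))
E
```

```text
green [array([568.9, 138. ]), array([567.7,  90.1]), array([465. ,  91.7]), array([466. , 137.9])] [516.9 114.4]
red [516.8 204.1]
rim -y [585.2  65.2] [450.1  66.7] [584.5 247.2] [450.7 246. ]
pull 77 [549.8 224.5] [481.9 223.7]
pull 87 [547.7 222.4] [480.5 221.6]
pull 97 [545.5 220.3] [479.  219.5]
flap hinge [583.8 349.2] [451.3 349.4] free [582.  248.1] [450.8 247.8]
fine [ 479.5 -345.4] 84.03862137624212 -0.2989145669377251
med [ 606.9 -330.3] 79.03168759636739 0.46590175143849677
red [604.  -87.1] 81.49279260425452 0.5195244542996231
```

Request:
play_rows --rows '[{"dp": [0, 0, 0], "turn": [0, 0, 0.92], "fingers": 0}, {"dp": [0, 0, 0], "turn": [0, 0, 0.92], "fingers": 0}, {"dp": [0, 0, 0], "turn": [0, 0, 0.92], "fingers": 0}, {"dp": [0, 0, 0], "turn": [0, 0, 0.91], "fingers": 0.5}, {"dp": [0, 0, 0], "turn": [0, 0, 0], "fingers": 0.72}]' --force 25

```text
clock: 0.62
eef_pos: [233.4, -579.6, 231.1]
tcp_rot: [-3.141, 0.0, -0.006]
contact_force: [-0.0, -0.4, 0.7]
opening: 0.751
grasp_force: 0.0
```

Request:
play_rows --rows '[{"dp": [0.34, -0.94, 0], "turn": [0, 0, 0], "fingers": 0.72}, {"dp": [0.34, -0.94, 0], "turn": [0, 0, 0], "fingers": 0.72}, {"dp": [0.34, -0.94, 0], "turn": [0, 0, 0], "fingers": 0.72}, {"dp": [0.34, -0.94, 0], "turn": [0, 0, 0], "fingers": 0.72}, {"dp": [0.34, -0.94, 0], "turn": [0, 0, 0], "fingers": 0.72}]'

```text
clock: 1.03
eef_pos: [301.9, -390.1, 231.2]
tcp_rot: [-3.142, -0.0, 0.001]
contact_force: [1.0, 0.2, -0.2]
opening: 0.279
grasp_force: 0.0
```

Request:
play_rows --rows '[{"dp": [0.35, -0.96, 0], "turn": [0, 0, 0], "fingers": 0.72}, {"dp": [0.35, -0.96, 0], "turn": [0, 0, 0], "fingers": 0.72}, {"dp": [0.35, -0.96, 0], "turn": [0, 0, 0], "fingers": 0.72}, {"dp": [0.35, -0.96, 0], "turn": [0, 0, 0], "fingers": 0.72}, {"dp": [0.35, -0.96, 0], "turn": [0, 0, 0], "fingers": 0.72}]'

```text
clock: 1.45
eef_pos: [372.2, -198.2, 231.5]
tcp_rot: [3.141, -0.001, 0.002]
contact_force: [1.2, -0.0, -0.7]
opening: 0.276
grasp_force: 0.0
```

Request:
play_rows --rows '[{"dp": [0.35, -0.96, 0], "turn": [0, 0, 0], "fingers": 0.72}, {"dp": [0.35, -0.96, 0], "turn": [0, 0, 0], "fingers": 0.72}, {"dp": [0.35, -0.96, 0], "turn": [0, 0, 0], "fingers": 0.72}, {"dp": [0.35, -0.96, 0], "turn": [0, 0, 0], "fingers": 0.72}, {"dp": [0.35, -0.96, 0], "turn": [0, 0, 0], "fingers": 0.72}]'

```text
clock: 1.87
eef_pos: [442.6, -6.0, 231.6]
tcp_rot: [3.142, -0.001, 0.002]
contact_force: [1.4, -0.9, 0.2]
opening: 0.284
grasp_force: 0.0
```

Request:
play_rows --rows '[{"dp": [0.35, -0.96, 0], "turn": [0, 0, 0], "fingers": 0.72}, {"dp": [0.35, -0.96, 0], "turn": [0, 0, 0], "fingers": 0.72}, {"dp": [0.35, -0.96, 0], "turn": [0, 0, 0], "fingers": 0.72}, {"dp": [0.35, -0.96, 0], "turn": [0, 0, 0], "fingers": 0.72}, {"dp": [0, 0, 0], "turn": [0, 0, 0], "fingers": 0.72}]'

```text
clock: 2.28
eef_pos: [500.9, 151.4, 231.6]
tcp_rot: [-3.139, -0.003, 0.005]
contact_force: [-0.9, -0.8, 0.6]
opening: 0.277
grasp_force: 0.0
```

```bash
python3 - <<'E'
from h import *
s=r.sense();print(s["eef_pos"],s["tcp_rot"],s["clock"])
f=shot("wrist","w0.png",scale=1.56);print(np.round(f["pose"],2))
E
```

```text
[500.90449165 151.39899447 231.57055571] [-3.13884322e+00 -2.53494938e-03  5.34309598e-03] 2.2833
[[ 1.0000e-02 -9.6000e-01 -2.8000e-01  5.7359e+02]
 [-1.0000e+00 -1.0000e-02  0.0000e+00  1.5150e+02]
 [-0.0000e+00  2.8000e-01 -9.6000e-01  3.7401e+02]
 [ 0.0000e+00  0.0000e+00  0.0000e+00  1.0000e+00]]
```

View pics/w0.png

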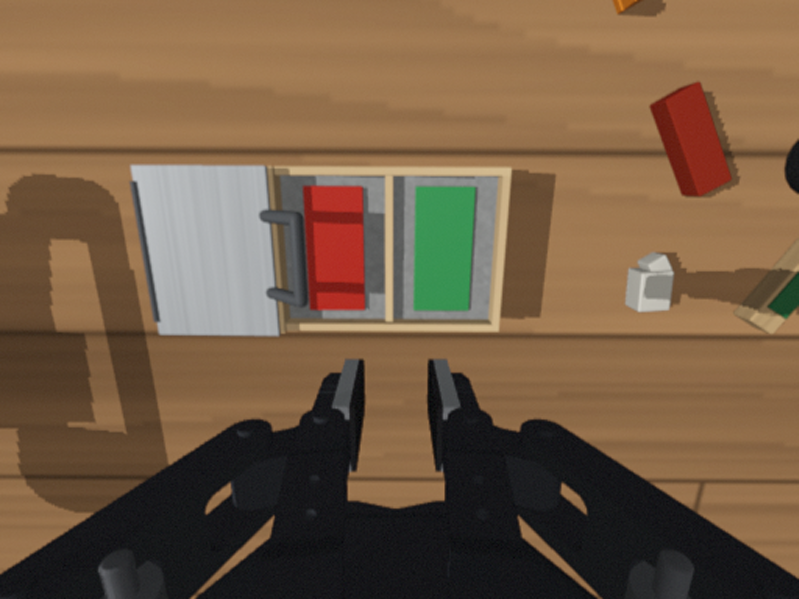

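```bash
python3 - <<'E'
from h import *
np.set_printoptions(precision=1,suppress=True)
f=load("w0.png");s=1.5625
for z in(72,77,82,87,97):print(z,w(f,298/s,212/s,z),w(f,299/s,304/s,z))
# caddy rim checks
print(w(f,512/s,168/s,38),w(f,499/s,331/s,38),w(f,445/s,248/s,33),w(f,335/s,248/s,33))
for th in(0,.05,.1,.2):
  y=348-125*np.cos(th)+24*np.sin(th);z=53+125*np.sin(th)+24*np.cos(th)
  print(th,y,z,np.array(px(f,(517,y,z)))*s,(np.array(px(load("t1.png"),(517,y,z)))-[110,165])*6)
E
```

```text
72 [552.9 222.3  72. ] [484.3 225.8  72. ]
77 [553.3 221.1  77. ] [485.8 224.5  77. ]
82 [553.6 219.9  82. ] [487.3 223.3  82. ]
87 [554.  218.8  87. ] [488.8 222.1  87. ]
97 [554.6 216.4  97. ] [491.7 219.6  97. ]
[584.8  62.9  38. ] [451.1  62.8  38. ] [521.9 111.6  33. ] [521.3 202.6  33. ]
0 223.0 77.0 [298.5 262.9] [312.2 222.2]
0.05 224.35571751312548 83.21740240831397 [294.6 264.5] [305.8 219.7]
0.1 226.02048133977067 89.35927704752613 [290.1 266.2] [298.6 217.2]
0.2 230.25974170892624 101.35526421757245 [279.4 269.6] [281.9 212.2]
```

Request:
play_rows --rows '[{"dp": [0.21, -0.9, 0], "turn": [0, 0, 0], "fingers": 0.72}, {"dp": [0.21, -0.9, 0], "turn": [0, 0, 0], "fingers": 0.72}, {"dp": [0, 0, 0.9], "turn": [0, 0, 0], "fingers": 0.72}, {"dp": [0, 0, 0.9], "turn": [0, 0, 0], "fingers": 0.72}, {"dp": [0, 0, 0.9], "turn": [0, 0, 0], "fingers": 0.72}]'

```text
clock: 2.75
eef_pos: [515.6, 217.3, 122.5]
tcp_rot: [-3.141, -0.001, 0.002]
contact_force: [1.0, 0.2, -0.4]
opening: 0.279
grasp_force: 0.0
```

Request:
play_rows --rows '[{"dp": [0, 0, 0.5], "turn": [0, 0, 0], "fingers": 0.72}, {"dp": [0, 0, 0.5], "turn": [0, 0, 0], "fingers": 0.72}, {"dp": [0, 0, 0.4], "turn": [0, 0, 0], "fingers": 0.72}, {"dp": [0, 0, 0], "turn": [0, 0, 0], "fingers": 0.72}]'

```text
clock: 3.08
eef_pos: [513.5, 215.8, 64.4]
tcp_rot: [3.14, 0.005, -0.0]
contact_force: [-0.1, 0.8, 0.4]
opening: 0.283
grasp_force: 0.1
```

Request:
play_rows --rows '[{"dp": [0, -0.18, 0], "turn": [0, 0, 0], "fingers": 0.72}, {"dp": [0, 0, 0], "turn": [0, 0, 0], "fingers": 1}, {"dp": [0, 0, 0], "turn": [0, 0, 0], "fingers": 1}, {"dp": [0, 0, 0], "turn": [0, 0, 0], "fingers": 1}, {"dp": [0, 0, 0], "turn": [0, 0, 0], "fingers": 1}]' --force 30

```text
clock: 3.5
eef_pos: [516.0, 223.1, 68.6]
tcp_rot: [3.139, -0.001, 0.0]
contact_force: [1.5, -10.9, -0.5]
opening: 0.105
grasp_force: 30.5
```

```bash
python3 - <<'E'
import numpy as np
t=np.linspace(0,1.98,16)
P=np.c_[348-125*np.cos(t)+24*np.sin(t),53+125*np.sin(t)+24*np.cos(t)]
print(np.round(-np.diff(P,axis=0)/40,2).tolist(),P[4],P[9],P[-1])
E
```

```text
[[-0.11, -0.41], [-0.16, -0.39], [-0.21, -0.36], [-0.25, -0.33], [-0.3, -0.3], [-0.33, -0.26], [-0.36, -0.21], [-0.39, -0.16], [-0.41, -0.11], [-0.42, -0.05], [-0.42, 0.0], [-0.42, 0.06], [-0.4, 0.11], [-0.39, 0.16], [-0.36, 0.21]] [252.11430985 136.70743351] [323.57348779 177.91735468] [419.75337015 158.13065144]
```

Request:
play_rows --rows '[{"dp": [0, -0.11, -0.41], "turn": [0, 0, 0], "fingers": 1}, {"dp": [0, -0.16, -0.39], "turn": [0, 0, 0], "fingers": 1}, {"dp": [0, -0.21, -0.36], "turn": [0, 0, 0], "fingers": 1}, {"dp": [0, -0.25, -0.33], "turn": [0, 0, 0], "fingers": 1}, {"dp": [0, 0, 0], "turn": [0, 0, 0], "fingers": 1}]'

```text
clock: 3.92
eef_pos: [516.1, 254.0, 131.0]
tcp_rot: [3.141, -0.002, 0.0]
contact_force: [-2.5, -10.8, 9.4]
opening: 0.1
grasp_force: 30.3
```

Request:
play_rows --rows '[{"dp": [0, -0.26, -0.33], "turn": [0, 0, 0], "fingers": 1}, {"dp": [0, -0.31, -0.27], "turn": [0, 0, 0], "fingers": 1}, {"dp": [0, -0.36, -0.21], "turn": [0, 0, 0], "fingers": 1}, {"dp": [0, -0.39, -0.16], "turn": [0, 0, 0], "fingers": 1}, {"dp": [0, -0.41, -0.11], "turn": [0, 0, 0], "fingers": 1}]'

```text
clock: 4.33
eef_pos: [516.0, 323.6, 172.2]
tcp_rot: [3.141, -0.002, -0.001]
contact_force: [0.7, -3.5, 4.5]
opening: 0.1
grasp_force: 30.6
```

Request:
play_rows --rows '[{"dp": [0, -0.42, -0.05], "turn": [0, 0, 0], "fingers": 1}, {"dp": [0, -0.42, 0], "turn": [0, 0, 0], "fingers": 1}, {"dp": [0, 0, 0], "turn": [0, 0, 0], "fingers": 1}]'

```text
clock: 4.58
eef_pos: [516.1, 360.7, 173.7]
tcp_rot: [-3.139, -0.002, 0.0]
contact_force: [-2.9, 2.2, 12.1]
opening: 0.096
grasp_force: 31.5
```

Request:
play_rows --rows '[{"dp": [0, -0.42, 0.06], "turn": [0, 0, 0], "fingers": 1}, {"dp": [0, -0.4, 0.11], "turn": [0, 0, 0], "fingers": 1}, {"dp": [0, -0.39, 0.16], "turn": [0, 0, 0], "fingers": 1}, {"dp": [0, -0.34, 0.21], "turn": [0, 0, 0], "fingers": 1}, {"dp": [0, 0, 0], "turn": [0, 0, 0], "fingers": 1}]'

```text
clock: 5.0
eef_pos: [515.9, 422.7, 149.3]
tcp_rot: [-3.139, -0.001, -0.0]
contact_force: [0.3, 4.5, 6.0]
opening: 0.101
grasp_force: 31.2
```

```bash
python3 - <<'E'
from h import *
shot("scene","s1.png",(230,30,400,200),3.5)
E
```

```text
(no output)
```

View pics/s1.png

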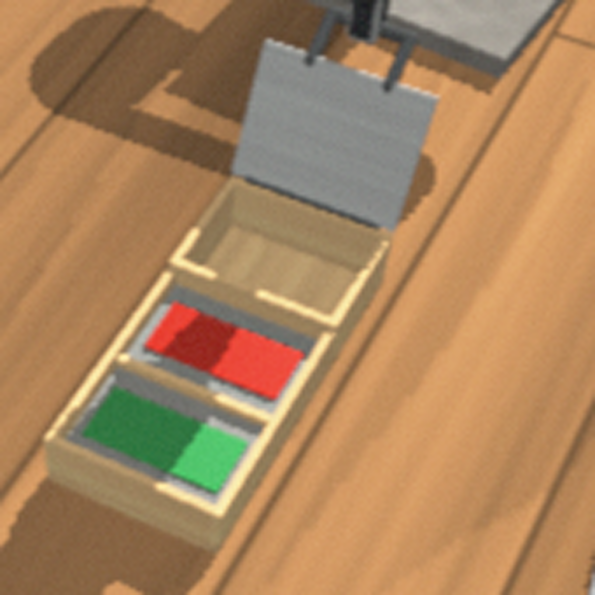

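Request:
play_rows --rows '[{"dp": [0, 0, 0], "turn": [0, 0, 0], "fingers": 0.76}, {"dp": [0, 0, 0], "turn": [0, 0, 0], "fingers": 0.76}, {"dp": [0, 0, -0.5], "turn": [0, 0, 0], "fingers": 0.76}, {"dp": [0, 0, -0.8], "turn": [0, 0, 0], "fingers": 0.76}, {"dp": [0, 0, -0.9], "turn": [0, 0, 0], "fingers": 0.7}]'

```text
clock: 5.47
eef_pos: [514.6, 417.5, 236.9]
tcp_rot: [3.138, 0.004, -0.002]
contact_force: [0.2, 0.9, 0.7]
opening: 0.298
grasp_force: 0.0
```

Request:
play_rows --rows '[{"dp": [0, 0.5, 0], "turn": [0, 0, 0], "fingers": 0.4}, {"dp": [-0.04, 0.96, 0], "turn": [0, 0, 0], "fingers": 0.4}, {"dp": [-0.04, 0.96, 0], "turn": [0, 0, 0], "fingers": 0.4}, {"dp": [-0.04, 0.96, 0], "turn": [0, 0, 0], "fingers": 0.4}, {"dp": [-0.04, 0.96, 0], "turn": [0, 0, 0], "fingers": 0.4}]'

```text
clock: 5.88
eef_pos: [508.4, 243.3, 237.9]
tcp_rot: [3.141, 0.001, -0.001]
contact_force: [1.0, 0.7, -0.3]
opening: 0.606
grasp_force: 0.0
```

Request:
play_rows --rows '[{"dp": [-0.04, 0.96, 0], "turn": [0, 0, 0], "fingers": 0.4}, {"dp": [-0.04, 0.96, 0], "turn": [0, 0, 0], "fingers": 0.4}, {"dp": [-0.04, 0.96, 0], "turn": [0, 0, 0], "fingers": 0.4}, {"dp": [-0.04, 0.96, 0], "turn": [0, 0, 0], "fingers": 0.4}, {"dp": [-0.04, 0.96, 0], "turn": [0, 0, 0], "fingers": 0.4}]'

```text
clock: 6.3
eef_pos: [500.1, 51.2, 238.2]
tcp_rot: [3.142, 0.0, -0.002]
contact_force: [0.5, -0.8, 0.2]
opening: 0.603
grasp_force: 0.0
```

Request:
play_rows --rows '[{"dp": [-0.04, 0.96, 0], "turn": [0, 0, 0], "fingers": 0.4}, {"dp": [-0.04, 0.96, 0], "turn": [0, 0, 0], "fingers": 0.4}, {"dp": [-0.04, 0.96, 0], "turn": [0, 0, 0], "fingers": 0.4}, {"dp": [-0.04, 0.96, 0], "turn": [0, 0, 0], "fingers": 0.4}, {"dp": [-0.04, 0.96, 0], "turn": [0, 0, 0], "fingers": 0.4}]'

```text
clock: 6.72
eef_pos: [491.8, -140.9, 238.2]
tcp_rot: [-3.141, 0.0, -0.002]
contact_force: [0.6, 0.7, 0.6]
opening: 0.6
grasp_force: 0.0
```

Request:
play_rows --rows '[{"dp": [-0.04, 0.96, 0], "turn": [0, 0, 0], "fingers": 0.4}, {"dp": [-0.04, 0.96, 0], "turn": [0, 0, 0], "fingers": 0.4}, {"dp": [-0.04, 0.96, 0], "turn": [0, 0, 0], "fingers": 0.4}, {"dp": [-0.04, 0.6, 0], "turn": [0, 0, 0], "fingers": 0.4}, {"dp": [0, 0, 0], "turn": [0, 0, 0], "fingers": 0.4}]'

```text
clock: 7.13
eef_pos: [485.3, -282.5, 238.0]
tcp_rot: [3.14, 0.0, -0.005]
contact_force: [0.3, 0.8, -0.4]
opening: 0.599
grasp_force: 0.0
```

```bash
python3 - <<'E'
from h import *
s=r.sense();print(s["eef_pos"],s["tcp_rot"],s["clock"])
f=shot("wrist","w1.png",scale=1.5625)
E
```

```text
[ 485.27930937 -282.45046787  237.98714222] [ 3.14022463e+00  2.21418971e-04 -5.15849380e-03] 7.1333
```

View pics/w1.png

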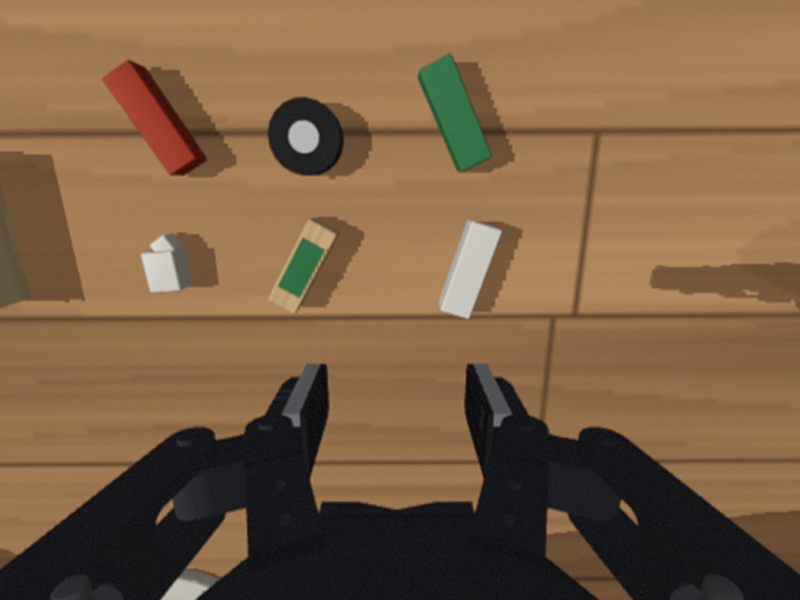

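```bash
python3 - <<'E'
from h import *
np.set_printoptions(precision=2,suppress=True)
f=load("w1.png")
for n,P in dict(fine=[(470,221),(501,231),(470,318),(441,309)],med=[(425,72),(452,55),(491,157),(462,171)],red=[(104,80),(130,62),(197,162),(172,175)]).items():
    Q=np.array([w(f,p[0]/1.5625,p[1]/1.5625,24)[:2] for p in P]);d=(Q[0]+Q[1]-Q[2]-Q[3])/2;e=(Q[0]+Q[3]-Q[1]-Q[2])/2;print(n,Q.mean(0),np.linalg.norm(d),np.linalg.norm(e),np.arctan2(d[1],d[0]))
E
```

```text
fine [ 482.37 -347.74] 81.3694195292857 28.091418159827565 -0.28279803725767527
med [ 608.01 -332.37] 80.10748877900963 24.435601065216016 0.4222919671745666
red [604.86 -89.4 ] 82.36884362330493 24.832321044381082 0.5220627194852505
```

Request:
play_rows --rows '[{"dp": [-0.05, 0.8, 0], "turn": [0, 0, 0.9], "fingers": 0.3}, {"dp": [-0.05, 0.8, 0], "turn": [0, 0, 0], "fingers": 0.3}, {"dp": [0, 0, 0.8], "turn": [0, 0, 0.9], "fingers": 0.3}, {"dp": [0, 0, 0.9], "turn": [0, 0, 0.9], "fingers": 0.3}, {"dp": [0, 0, 0.9], "turn": [0, 0, 0], "fingers": 0.3}]'

```text
clock: 7.6
eef_pos: [479.1, -341.3, 133.7]
tcp_rot: [3.142, -0.001, -0.291]
contact_force: [-0.2, -0.1, 0.1]
opening: 0.7
grasp_force: 0.0
```

Request:
play_rows --rows '[{"dp": [0, 0, 0.9], "turn": [0, 0, 0], "fingers": 0.3}, {"dp": [0, 0, 0.9], "turn": [0, 0, 0], "fingers": 0.3}, {"dp": [0, 0, 0], "turn": [0, 0, 0], "fingers": 0.3}]'

```text
clock: 7.85
eef_pos: [474.9, -337.7, 56.0]
tcp_rot: [-3.138, 0.011, -0.284]
contact_force: [-1.0, 1.2, -0.5]
opening: 0.7
grasp_force: 0.0
```

Request:
play_rows --rows '[{"dp": [0.2, 0.17, 0], "turn": [0, 0, 0], "fingers": 0.3}, {"dp": [0, 0, 0.5], "turn": [0, 0, 0], "fingers": 0.3}, {"dp": [0, 0, 0.4], "turn": [0, 0, 0], "fingers": 0.3}, {"dp": [0, 0, 0.2], "turn": [0, 0, 0], "fingers": 0.3}, {"dp": [0, 0, 0], "turn": [0, 0, 0], "fingers": 0.3}]'

```text
clock: 8.27
eef_pos: [485.2, -350.7, 19.1]
tcp_rot: [3.142, -0.0, -0.284]
contact_force: [0.1, -0.0, 1.2]
opening: 0.695
grasp_force: 0.0
```

Request:
play_rows --rows '[{"dp": [-0.12, -0.07, 0.25], "turn": [0, 0, 0], "fingers": 0.3}, {"dp": [0, 0, 0], "turn": [0, 0, 0], "fingers": 0.7}, {"dp": [0, 0, 0], "turn": [0, 0, 0], "fingers": 0.8}, {"dp": [0, 0, 0], "turn": [0, 0, 0], "fingers": 0.8}, {"dp": [0, 0, 0], "turn": [0, 0, 0], "fingers": 0.8}]' --force 40

```text
clock: 8.68
eef_pos: [481.2, -346.9, 9.4]
tcp_rot: [3.141, -0.001, -0.284]
contact_force: [-0.7, 0.7, 4.2]
opening: 0.315
grasp_force: 40.5
```

Request:
play_rows --rows '[{"dp": [0, 0, -0.4], "turn": [0, 0, 0], "fingers": 0.8}, {"dp": [0, 0, -0.8], "turn": [0, 0, 0], "fingers": 0.8}, {"dp": [0, 0, -0.9], "turn": [0, 0, -0.9], "fingers": 0.8}, {"dp": [0, 0, -0.9], "turn": [0, 0, -0.9], "fingers": 0.8}, {"dp": [0, 0, -0.8], "turn": [0, 0, -0.91], "fingers": 0.8}]'

```text
clock: 9.1
eef_pos: [480.9, -346.7, 162.9]
tcp_rot: [3.141, -0.001, 0.004]
contact_force: [0.1, -0.0, -0.9]
opening: 0.317
grasp_force: 39.8
```

Request:
play_rows --rows '[{"dp": [0, 0, -0.4], "turn": [0, 0, 0], "fingers": 0.8}, {"dp": [0.05, -0.5, 0], "turn": [0, 0, 0], "fingers": 0.8}, {"dp": [0.05, -0.95, 0], "turn": [0, 0, 0], "fingers": 0.8}, {"dp": [0.05, -0.95, 0], "turn": [0, 0, 0], "fingers": 0.8}, {"dp": [0.05, -0.95, 0], "turn": [0, 0, 0], "fingers": 0.8}]'

```text
clock: 9.52
eef_pos: [488.6, -211.4, 176.9]
tcp_rot: [3.141, -0.001, -0.002]
contact_force: [0.9, 0.4, -1.4]
opening: 0.314
grasp_force: 39.8
```

Request:
play_rows --rows '[{"dp": [0.05, -0.95, 0], "turn": [0, 0, 0], "fingers": 0.8}, {"dp": [0.05, -0.95, 0], "turn": [0, 0, 0], "fingers": 0.8}, {"dp": [0.05, -0.95, 0], "turn": [0, 0, 0], "fingers": 0.8}, {"dp": [0.05, -0.95, 0], "turn": [0, 0, 0], "fingers": 0.8}, {"dp": [0.05, -0.95, 0], "turn": [0, 0, 0], "fingers": 0.8}]'

```text
clock: 9.93
eef_pos: [498.7, -20.8, 176.9]
tcp_rot: [3.142, -0.001, -0.001]
contact_force: [0.2, -0.1, -1.1]
opening: 0.315
grasp_force: 39.8
```

Request:
play_rows --rows '[{"dp": [0.05, -0.95, 0], "turn": [0, 0, 0], "fingers": 0.8}, {"dp": [0.05, -0.95, 0], "turn": [0, 0, 0], "fingers": 0.8}, {"dp": [0.05, -0.95, 0], "turn": [0, 0, 0], "fingers": 0.8}, {"dp": [0.05, -0.95, 0], "turn": [0, 0, 0], "fingers": 0.8}, {"dp": [0.05, -0.95, 0], "turn": [0, 0, 0], "fingers": 0.8}]'

```text
clock: 10.35
eef_pos: [508.8, 169.4, 176.9]
tcp_rot: [-3.141, -0.001, -0.0]
contact_force: [1.1, -0.7, -0.8]
opening: 0.315
grasp_force: 39.8
```

Request:
play_rows --rows '[{"dp": [0.05, -0.95, 0], "turn": [0, 0, 0], "fingers": 0.8}, {"dp": [0.05, -0.6, 0], "turn": [0, 0, 0], "fingers": 0.8}, {"dp": [0, -0.3, 0], "turn": [0, 0, 0], "fingers": 0.8}, {"dp": [0, 0, 0], "turn": [0, 0, 0], "fingers": 0.8}, {"dp": [0, 0, 0], "turn": [0, 0, 0], "fingers": 0.8}]'

```text
clock: 10.77
eef_pos: [512.7, 241.2, 176.4]
tcp_rot: [3.141, 0.0, 0.001]
contact_force: [-0.2, -0.5, -1.9]
opening: 0.311
grasp_force: 39.8
```

Request:
play_rows --rows '[{"dp": [0.1, -0.7, 0], "turn": [0, 0, 0], "fingers": 0.8}, {"dp": [0, -0.62, 0], "turn": [0, 0, 0], "fingers": 0.8}, {"dp": [0, 0, 0], "turn": [0, 0, 0], "fingers": 0.8}, {"dp": [0, 0, 0.8], "turn": [0, 0, 0], "fingers": 0.8}, {"dp": [0, 0, 0.8], "turn": [0, 0, 0], "fingers": 0.8}]'

```text
clock: 11.18
eef_pos: [518.7, 293.5, 113.7]
tcp_rot: [-3.14, -0.004, -0.001]
contact_force: [0.5, -1.2, -1.5]
opening: 0.315
grasp_force: 40.0
```

Request:
play_rows --rows '[{"dp": [0, 0, 0.7], "turn": [0, 0, 0], "fingers": 0.8}, {"dp": [0, 0, 0.7], "turn": [0, 0, 0], "fingers": 0.8}, {"dp": [0, 0, 0.6], "turn": [0, 0, 0], "fingers": 0.8}, {"dp": [0, 0, 0], "turn": [0, 0, 0], "fingers": 0.8}, {"dp": [0, 0, 0], "turn": [0, 0, 0], "fingers": 0.8}]'

```text
clock: 11.6
eef_pos: [516.4, 292.2, 31.9]
tcp_rot: [3.14, 0.003, -0.002]
contact_force: [0.6, 0.7, -0.1]
opening: 0.316
grasp_force: 39.9
```

Lower 16 mm slowly, then release partly.

Request:
play_rows --rows '[{"dp": [0, 0, 0.2], "turn": [0, 0, 0], "fingers": 0.8}, {"dp": [0, 0, 0.12], "turn": [0, 0, 0], "fingers": 0.8}, {"dp": [0, 0, 0.06], "turn": [0, 0, 0], "fingers": 0.8}, {"dp": [0, 0, 0], "turn": [0, 0, 0], "fingers": 0.8}, {"dp": [0, 0, 0], "turn": [0, 0, 0], "fingers": 0.8}]'

```text
clock: 12.02
eef_pos: [517.3, 294.4, 17.8]
tcp_rot: [-3.141, -0.001, -0.0]
contact_force: [0.3, 0.2, -1.6]
opening: 0.314
grasp_force: 40.0
```

Request:
play_rows --rows '[{"dp": [0, 0, 0.05], "turn": [0, 0, 0], "fingers": 0.8}, {"dp": [0, 0, 0.01], "turn": [0, 0, 0], "fingers": 0.8}, {"dp": [0, 0, 0], "turn": [0, 0, 0], "fingers": 0.65}, {"dp": [0, 0, 0], "turn": [0, 0, 0], "fingers": 0.55}, {"dp": [0, 0, 0], "turn": [0, 0, 0], "fingers": 0.55}]'

```text
clock: 12.43
eef_pos: [517.1, 294.3, 15.0]
tcp_rot: [-3.141, -0.0, -0.0]
contact_force: [-0.7, 0.4, -0.1]
opening: 0.445
grasp_force: 0.0
```

Request:
play_rows --rows '[{"dp": [0, 0, 0], "turn": [0, 0, 0], "fingers": 0.55}, {"dp": [0, 0, -0.3], "turn": [0, 0, 0], "fingers": 0.55}, {"dp": [0, 0, -0.6], "turn": [0, 0, 0], "fingers": 0.55}, {"dp": [0, 0, -0.9], "turn": [0, 0, 0], "fingers": 0.55}, {"dp": [0, 0, -0.9], "turn": [0, 0, 0], "fingers": 0.55}]'

```text
clock: 12.85
eef_pos: [516.3, 293.8, 124.1]
tcp_rot: [3.141, 0.002, -0.001]
contact_force: [0.7, 0.7, 0.1]
opening: 0.448
grasp_force: 0.0
```

```bash
python3 - <<'E'
from h import *
s=r.sense();print(s["eef_pos"],s["tcp_rot"],s["clock"])
f=shot("wrist","w2.png",(50,50,350,270),2.6)
E
```

```text
[516.3061943  293.77625155 124.10201018] [ 3.14061761e+00  1.72010302e-03 -5.24327924e-04] 12.85
```

View pics/w2.png

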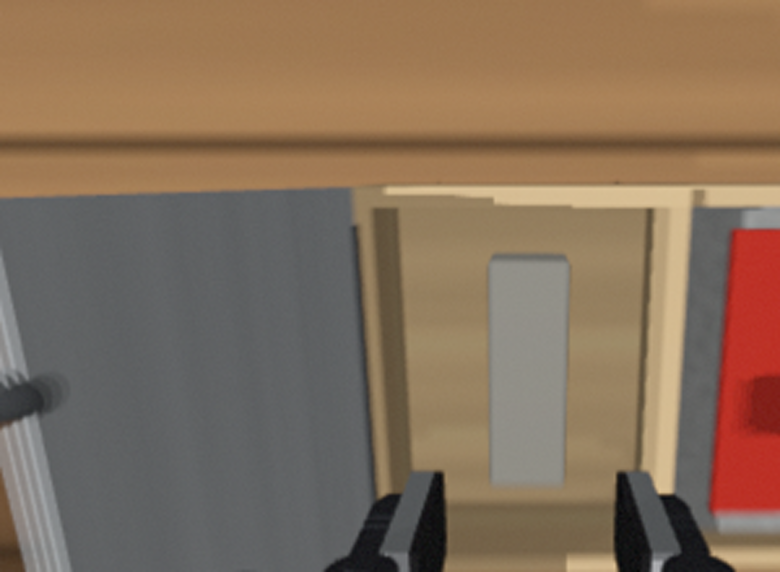

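Request:
play_rows --rows '[{"dp": [0, 0, -0.95], "turn": [0, 0, 0], "fingers": 0.3}, {"dp": [0, 0.3, -0.95], "turn": [0, 0, 0], "fingers": 0.3}, {"dp": [0.14, 0.92, 0], "turn": [0, 0, 0], "fingers": 0.3}, {"dp": [0.14, 0.92, 0], "turn": [0, 0, 0], "fingers": 0.3}, {"dp": [0.14, 0.92, 0], "turn": [0, 0, 0], "fingers": 0.3}]'

```text
clock: 13.32
eef_pos: [534.1, 171.0, 200.7]
tcp_rot: [-3.141, -0.003, 0.001]
contact_force: [-1.0, -0.8, -0.5]
opening: 0.702
grasp_force: 0.0
```

Request:
play_rows --rows '[{"dp": [0.14, 0.92, 0], "turn": [0, 0, 0], "fingers": 0.3}, {"dp": [0.14, 0.92, 0], "turn": [0, 0, 0], "fingers": 0.3}, {"dp": [0.14, 0.92, 0], "turn": [0, 0, 0], "fingers": 0.3}, {"dp": [0.14, 0.92, 0], "turn": [0, 0, 0], "fingers": 0.3}, {"dp": [0.14, 0.92, 0], "turn": [0, 0, 0], "fingers": 0.3}]'

```text
clock: 13.73
eef_pos: [561.7, -14.0, 199.8]
tcp_rot: [3.142, -0.001, -0.0]
contact_force: [-0.0, -0.3, 0.1]
opening: 0.702
grasp_force: 0.0
```

Request:
play_rows --rows '[{"dp": [0.14, 0.92, 0], "turn": [0, 0, 0], "fingers": 0.3}, {"dp": [0.14, 0.92, 0], "turn": [0, 0, 0], "fingers": 0.3}, {"dp": [0.14, 0.92, 0], "turn": [0, 0, 0], "fingers": 0.3}, {"dp": [0.14, 0.92, 0], "turn": [0, 0, 0], "fingers": 0.3}, {"dp": [0.14, 0.92, 0], "turn": [0, 0, 0], "fingers": 0.3}]'

```text
clock: 14.15
eef_pos: [589.6, -198.1, 199.8]
tcp_rot: [3.141, -0.001, -0.001]
contact_force: [0.4, 0.0, 0.5]
opening: 0.7
grasp_force: 0.0
```

Request:
play_rows --rows '[{"dp": [0.14, 0.92, 0], "turn": [0, 0, 0], "fingers": 0.3}, {"dp": [0.14, 0.92, 0], "turn": [0, 0, 0], "fingers": 0.3}, {"dp": [0.14, 0.6, 0], "turn": [0, 0, 0], "fingers": 0.3}, {"dp": [0, 0, 0], "turn": [0, 0, -0.9], "fingers": 0.3}, {"dp": [0, 0, 0], "turn": [0, 0, -0.9], "fingers": 0.3}]'

```text
clock: 14.57
eef_pos: [606.2, -295.8, 199.3]
tcp_rot: [3.141, -0.0, 0.19]
contact_force: [-0.4, 0.8, -0.0]
opening: 0.699
grasp_force: 0.0
```

Request:
play_rows --rows '[{"dp": [0, 0, 0], "turn": [0, 0, -0.9], "fingers": 0.3}, {"dp": [0, 0, 0], "turn": [0, 0, -0.9], "fingers": 0.3}, {"dp": [0, 0, 0], "turn": [0, 0, -0.7], "fingers": 0.3}, {"dp": [0, 0, 0], "turn": [0, 0, 0], "fingers": 0.3}, {"dp": [0, 0, 0], "turn": [0, 0, 0], "fingers": 0.3}]'

```text
clock: 14.98
eef_pos: [606.4, -293.8, 199.4]
tcp_rot: [3.141, -0.0, 0.447]
contact_force: [-0.3, 1.0, 0.1]
opening: 0.7
grasp_force: 0.0
```

```bash
python3 - <<'E'
from h import *
s=r.sense();print(s["eef_pos"],s["tcp_rot"],s["clock"])
f=shot("wrist","w3.png",scale=1.5625)
E
```

```text
[ 606.35964329 -293.80009873  199.4286299 ] [ 3.14127335e+00 -2.57412994e-04  4.47409299e-01] 14.9833
```

View pics/w3.png

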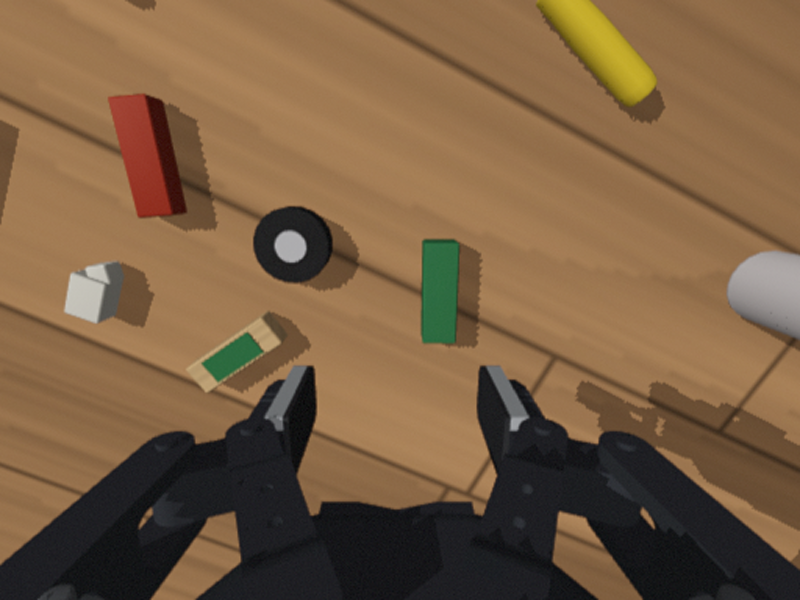

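```bash
python3 - <<'E'
from h import *
np.set_printoptions(precision=2,suppress=True)
f=load("w3.png")
for n,P in dict(med=[(426,243),(459,242),(456,343),(422,342)],red=[(110,98),(146,95),(174,214),(140,216)]).items():
    Q=np.array([w(f,p[0]/1.5625,p[1]/1.5625,24)[:2] for p in P]);d=(Q[0]+Q[1]-Q[2]-Q[3])/2;e=(Q[0]+Q[3]-Q[1]-Q[2])/2;c=Q.mean(0);print(n,c,np.linalg.norm(d),np.linalg.norm(e),np.arctan2(d[1],d[0]))
    a=.447;D=c-[606.4,-293.8];print(D@[np.cos(a),np.sin(a)]/40,D@[np.sin(a),-np.cos(a)]/40)
E
```

```text
med [ 610.   -331.56] 82.38360201472683 26.697068589878 0.4449488941916985
-0.326942970092262 0.8900785425263852
red [607.48 -89.81] 81.2328154088703 25.696683207903593 0.5314919600763969
2.2287494059078488 -4.5869701503540306
```

Request:
play_rows --rows '[{"dp": [-0.34, 0.89, 0], "turn": [0, 0, 0], "fingers": 0.3}, {"dp": [0, 0, 0.9], "turn": [0, 0, 0], "fingers": 0.3}, {"dp": [0, 0, 0.9], "turn": [0, 0, 0], "fingers": 0.3}, {"dp": [0, 0, 0.9], "turn": [0, 0, 0], "fingers": 0.3}, {"dp": [0, 0, 0.9], "turn": [0, 0, 0], "fingers": 0.3}]'

```text
clock: 15.45
eef_pos: [609.7, -332.0, 53.9]
tcp_rot: [3.141, -0.001, 0.447]
contact_force: [-0.9, 0.5, -0.8]
opening: 0.697
grasp_force: 0.0
```

Request:
play_rows --rows '[{"dp": [0, 0, 0.5], "turn": [0, 0, 0], "fingers": 0.3}, {"dp": [0, 0, 0], "turn": [0, 0, 0], "fingers": 0.3}, {"dp": [0, 0, 0], "turn": [0, 0, 0], "fingers": 0.3}, {"dp": [0, 0, 0], "turn": [0, 0, 0], "fingers": 0.3}]'

```text
clock: 15.78
eef_pos: [610.7, -332.4, 36.6]
tcp_rot: [3.14, -0.001, 0.449]
contact_force: [0.4, 0.3, 0.4]
opening: 0.698
grasp_force: 0.0
```

Request:
play_rows --rows '[{"dp": [-0.03, 0, 0.4], "turn": [0, 0, 0], "fingers": 0.3}, {"dp": [0, 0, 0.28], "turn": [0, 0, 0], "fingers": 0.3}, {"dp": [0, 0, 0], "turn": [0, 0, 0], "fingers": 0.6}, {"dp": [0, 0, 0], "turn": [0, 0, 0], "fingers": 0.8}, {"dp": [0, 0, 0], "turn": [0, 0, 0], "fingers": 0.8}]'

```text
clock: 16.2
eef_pos: [609.2, -332.6, 9.0]
tcp_rot: [3.141, -0.001, 0.45]
contact_force: [-0.8, -0.1, 0.0]
opening: 0.315
grasp_force: 40.2
```

Request:
play_rows --rows '[{"dp": [0, 0, 0], "turn": [0, 0, 0], "fingers": 0.8}, {"dp": [0, 0, 0], "turn": [0, 0, 0], "fingers": 0.8}]'

```text
clock: 16.37
eef_pos: [609.2, -332.7, 8.8]
tcp_rot: [3.14, -0.001, 0.45]
contact_force: [-0.3, -0.6, 5.7]
opening: 0.315
grasp_force: 41.0
```

Request:
play_rows --rows '[{"dp": [0, 0, -0.4], "turn": [0, 0, 0], "fingers": 0.8}, {"dp": [0, 0, -0.8], "turn": [0, 0, 0], "fingers": 0.8}, {"dp": [0, 0, -0.9], "turn": [0, 0, 0.9], "fingers": 0.8}, {"dp": [0, 0, -0.9], "turn": [0, 0, 0.9], "fingers": 0.8}, {"dp": [0, 0, -0.8], "turn": [0, 0, 0.9], "fingers": 0.8}]'

```text
clock: 16.78
eef_pos: [608.6, -332.3, 162.0]
tcp_rot: [3.141, -0.001, 0.162]
contact_force: [0.2, 0.1, -1.3]
opening: 0.314
grasp_force: 40.3
```

Request:
play_rows --rows '[{"dp": [0, 0, 0], "turn": [0, 0, 0.9], "fingers": 0.8}, {"dp": [0, 0, 0], "turn": [0, 0, 0.7], "fingers": 0.8}, {"dp": [-0.1, -0.5, 0], "turn": [0, 0, 0], "fingers": 0.8}, {"dp": [-0.2, -0.95, 0], "turn": [0, 0, 0], "fingers": 0.8}, {"dp": [-0.2, -0.95, 0], "turn": [0, 0, 0], "fingers": 0.8}]'

```text
clock: 17.2
eef_pos: [588.1, -236.1, 159.7]
tcp_rot: [3.141, -0.0, -0.003]
contact_force: [1.1, 0.9, -1.8]
opening: 0.318
grasp_force: 40.2
```

Request:
play_rows --rows '[{"dp": [-0.2, -0.95, 0], "turn": [0, 0, 0], "fingers": 0.8}, {"dp": [-0.2, -0.95, 0], "turn": [0, 0, 0], "fingers": 0.8}, {"dp": [-0.2, -0.95, 0], "turn": [0, 0, 0], "fingers": 0.8}, {"dp": [-0.2, -0.95, 0], "turn": [0, 0, 0], "fingers": 0.8}, {"dp": [-0.2, -0.95, 0], "turn": [0, 0, 0], "fingers": 0.8}]'

```text
clock: 17.62
eef_pos: [547.9, -44.6, 160.0]
tcp_rot: [3.142, -0.0, -0.001]
contact_force: [0.5, 0.9, -1.1]
opening: 0.319
grasp_force: 40.2
```

Request:
play_rows --rows '[{"dp": [-0.2, -0.95, 0], "turn": [0, 0, 0], "fingers": 0.8}, {"dp": [-0.2, -0.95, 0], "turn": [0, 0, 0], "fingers": 0.8}, {"dp": [-0.1, -0.6, 0], "turn": [0, 0, 0], "fingers": 0.8}, {"dp": [0, 0, 0], "turn": [0, 0, 0], "fingers": 0.8}, {"dp": [0, 0, 0], "turn": [0, 0, 0], "fingers": 0.8}]'

```text
clock: 18.03
eef_pos: [528.5, 54.9, 160.0]
tcp_rot: [3.142, -0.0, 0.002]
contact_force: [-0.0, -0.2, -1.5]
opening: 0.314
grasp_force: 40.3
```

Request:
play_rows --rows '[{"dp": [-0.15, -0.74, 0], "turn": [0, 0, 0], "fingers": 0.8}, {"dp": [-0.14, -0.74, 0], "turn": [0, 0, 0], "fingers": 0.8}, {"dp": [0, 0, 0.8], "turn": [0, 0, 0], "fingers": 0.8}, {"dp": [0, 0, 0.8], "turn": [0, 0, 0], "fingers": 0.8}, {"dp": [0, 0, 0.7], "turn": [0, 0, 0], "fingers": 0.8}]'

```text
clock: 18.45
eef_pos: [517.7, 112.3, 66.8]
tcp_rot: [3.142, -0.001, -0.0]
contact_force: [-0.7, -0.8, -2.1]
opening: 0.317
grasp_force: 40.3
```

Request:
play_rows --rows '[{"dp": [0, 0, 0.2], "turn": [0, 0, 0], "fingers": 0.8}, {"dp": [0, 0, 0], "turn": [0, 0, 0], "fingers": 0.8}, {"dp": [0, 0, 0], "turn": [0, 0, 0], "fingers": 0.8}, {"dp": [0, 0, 0], "turn": [0, 0, 0], "fingers": 0.8}, {"dp": [0, 0, 0], "turn": [0, 0, 0], "fingers": 0.8}]'

```text
clock: 18.87
eef_pos: [518.6, 112.9, 61.4]
tcp_rot: [-3.141, -0.003, -0.001]
contact_force: [-0.4, -0.7, -1.4]
opening: 0.317
grasp_force: 40.3
```

```bash
python3 - <<'E'
from h import *
s=r.sense();print(s["eef_pos"],s["tcp_rot"],s["clock"])
f=shot("wrist","w4.png",(80,80,400,320),2.4)
E
```

```text
[518.55765151 112.88156307  61.3765335 ] [-3.14098019e+00 -2.84270770e-03 -9.67125621e-04] 18.8667
```

View pics/w4.png

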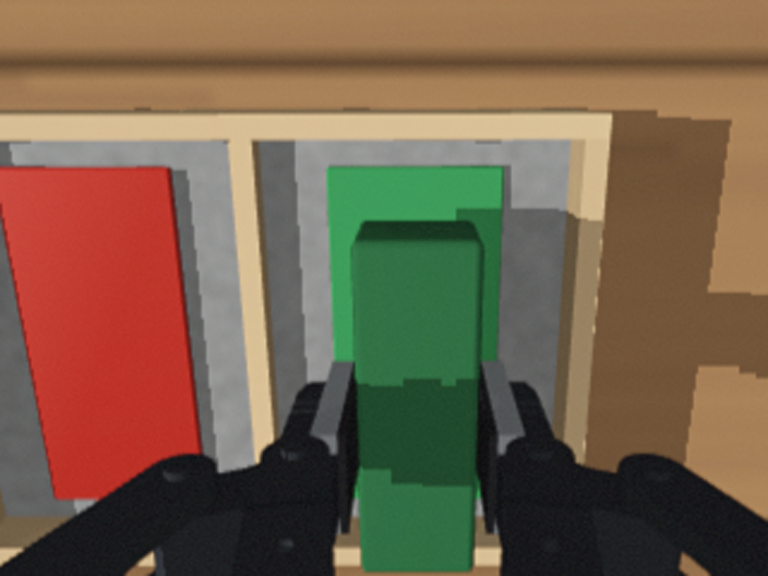

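```bash
python3 - <<'E'
from h import *
f=load("w4.png");g=lambda u,v,z:np.round(w(f,80+u/2.4,80+v/2.4,z)[:2],1)
print(g(353,243,76.6),g(482,243,76.6),g(363,570,76.6),g(474,570,76.6));print(g(328,167,33),g(502,167,33))
E
```

```text
[560.7 126. ] [560.7  99.4] [479.4 125.9] [479.3  99. ]
[571.1 136.5] [571.1  90.1]
```

Request:
play_rows --rows '[{"dp": [-0.02, -0.02, 0.2], "turn": [0, 0, 0], "fingers": 0.8}, {"dp": [0, 0, 0.15], "turn": [0, 0, 0], "fingers": 0.8}, {"dp": [0, 0, 0.06], "turn": [0, 0, 0], "fingers": 0.8}, {"dp": [0, 0, 0], "turn": [0, 0, 0], "fingers": 0.8}, {"dp": [0, 0, 0], "turn": [0, 0, 0], "fingers": 0.8}]'

```text
clock: 19.33
eef_pos: [516.0, 113.7, 42.9]
tcp_rot: [3.141, 0.001, -0.0]
contact_force: [0.3, -0.3, -0.7]
opening: 0.318
grasp_force: 40.3
```

Request:
play_rows --rows '[{"dp": [0.02, 0, 0.03], "turn": [0, 0, 0], "fingers": 0.8}, {"dp": [0, 0, 0], "turn": [0, 0, 0], "fingers": 0.8}, {"dp": [0, 0, 0], "turn": [0, 0, 0], "fingers": 0.65}, {"dp": [0, 0, 0], "turn": [0, 0, 0], "fingers": 0.55}, {"dp": [0, 0, 0], "turn": [0, 0, 0], "fingers": 0.55}]'

```text
clock: 19.75
eef_pos: [517.3, 113.8, 42.3]
tcp_rot: [-3.141, -0.0, -0.001]
contact_force: [0.1, -0.4, -0.5]
opening: 0.448
grasp_force: 0.0
```

Request:
play_rows --rows '[{"dp": [0, 0, 0], "turn": [0, 0, 0], "fingers": 0.55}, {"dp": [0, 0, -0.3], "turn": [0, 0, 0], "fingers": 0.55}, {"dp": [0, 0, -0.7], "turn": [0, 0, 0], "fingers": 0.5}, {"dp": [0, 0, -0.9], "turn": [0, 0, 0], "fingers": 0.3}, {"dp": [0, 0, -0.9], "turn": [0, 0, 0], "fingers": 0.3}]'

```text
clock: 20.17
eef_pos: [516.4, 113.6, 155.7]
tcp_rot: [3.141, 0.002, -0.001]
contact_force: [1.5, 0.6, -0.4]
opening: 0.698
grasp_force: 0.0
```

Request:
play_rows --rows '[{"dp": [0, 0.4, -0.5], "turn": [0, 0, 0], "fingers": 0.3}, {"dp": [0.4, 0.9, 0], "turn": [0, 0, 0], "fingers": 0.3}, {"dp": [0.5, 0.9, 0], "turn": [0, 0, 0], "fingers": 0.3}, {"dp": [0.5, 0.9, 0], "turn": [0, 0, 0], "fingers": 0.3}, {"dp": [0.4, 0.9, 0], "turn": [0, 0, 0], "fingers": 0.3}]'

```text
clock: 20.58
eef_pos: [590.3, -48.0, 175.8]
tcp_rot: [3.141, -0.002, 0.0]
contact_force: [0.2, 0.5, 0.8]
opening: 0.699
grasp_force: 0.0
```

Request:
play_rows --rows '[{"dp": [0.2, 0.6, 0], "turn": [0, 0, -1], "fingers": 0.3}, {"dp": [0, 0, 0], "turn": [0, 0, -1], "fingers": 0.3}, {"dp": [0, 0, 0], "turn": [0, 0, -1], "fingers": 0.3}, {"dp": [0, 0, 0], "turn": [0, 0, -1], "fingers": 0.3}, {"dp": [0, 0, 0], "turn": [0, 0, -1], "fingers": 0.3}]'

```text
clock: 21.0
eef_pos: [597.0, -70.7, 175.0]
tcp_rot: [3.141, -0.0, 0.528]
contact_force: [-0.5, -0.8, 0.3]
opening: 0.702
grasp_force: 0.0
```

Request:
play_rows --rows '[{"dp": [0, 0, 0], "turn": [0, 0, 0], "fingers": 0.3}, {"dp": [0, 0, 0], "turn": [0, 0, 0], "fingers": 0.3}]'

```text
clock: 21.17
eef_pos: [597.1, -70.3, 174.8]
tcp_rot: [3.141, -0.0, 0.52]
contact_force: [-0.5, -0.0, -0.7]
opening: 0.7
grasp_force: 0.0
```

```bash
python3 - <<'E'
from h import *
s=r.sense();print(s["eef_pos"],s["tcp_rot"],s["clock"])
f=shot("wrist","w5.png",scale=1.5625)
E
```

```text
[597.07267471 -70.3204825  174.84446159] [ 3.14126462e+00 -4.35488523e-04  5.19850769e-01] 21.1667
```

View pics/w5.png

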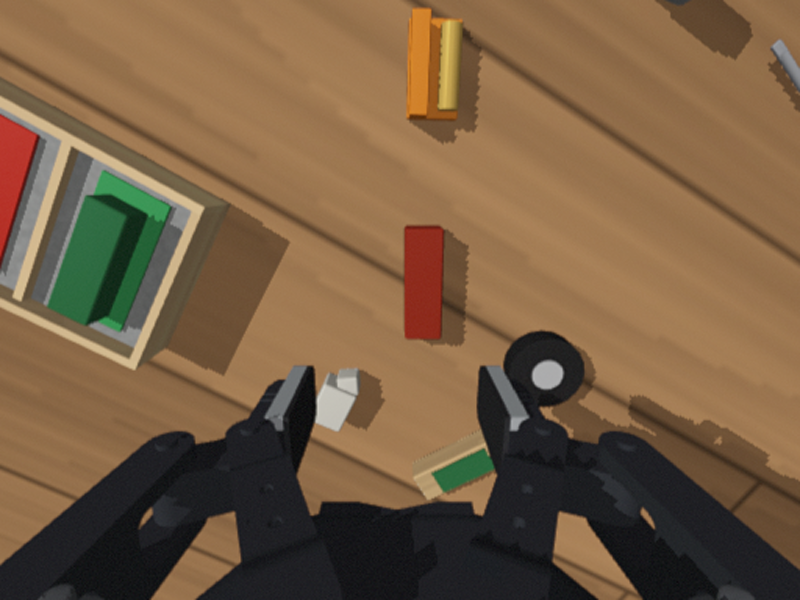

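```bash
python3 - <<'E'
from h import *
np.set_printoptions(precision=2,suppress=True)
f=load("w5.png")
for n,P in dict(red=[(406,228),(443,228),(441,339),(405,338)]).items():
    Q=np.array([w(f,p[0]/1.5625,p[1]/1.5625,24)[:2] for p in P]);d=(Q[0]+Q[1]-Q[2]-Q[3])/2;e=(Q[0]+Q[3]-Q[1]-Q[2])/2;c=Q.mean(0);print(n,c,np.linalg.norm(d),np.linalg.norm(e),np.arctan2(d[1],d[0]))
    a=.52;D=c-[597.1,-70.3];print(D@[np.cos(a),np.sin(a)]/40,D@[np.sin(a),-np.cos(a)]/40)
E
```

```text
red [607.43 -87.72] 82.90505239981577 26.64727396249988 0.5261889907374514
0.00773075685487782 0.5062611417240503
```

Request:
play_rows --rows '[{"dp": [-0.02, 0.5, 0], "turn": [0, 0, 0], "fingers": 0.35}, {"dp": [0, 0, 0.9], "turn": [0, 0, 0], "fingers": 0.35}, {"dp": [0, 0, 0.9], "turn": [0, 0, 0], "fingers": 0.35}, {"dp": [0, 0, 0.9], "turn": [0, 0, 0], "fingers": 0.35}, {"dp": [0, 0, 0.6], "turn": [0, 0, 0], "fingers": 0.35}]'

```text
clock: 21.63
eef_pos: [604.9, -87.8, 39.5]
tcp_rot: [-3.14, 0.002, 0.52]
contact_force: [-0.2, -0.5, -0.3]
opening: 0.649
grasp_force: 0.0
```

Request:
play_rows --rows '[{"dp": [0, 0, 0], "turn": [0, 0, 0], "fingers": 0.35}, {"dp": [0, 0, 0], "turn": [0, 0, 0], "fingers": 0.35}, {"dp": [0, 0, 0], "turn": [0, 0, 0], "fingers": 0.35}]'

```text
clock: 21.88
eef_pos: [607.5, -88.1, 43.7]
tcp_rot: [3.14, -0.001, 0.522]
contact_force: [1.0, 0.7, 0.5]
opening: 0.651
grasp_force: 0.0
```

Down 34 mm, then grip.

Request:
play_rows --rows '[{"dp": [0, 0, 0.5], "turn": [0, 0, 0], "fingers": 0.35}, {"dp": [0, 0, 0.36], "turn": [0, 0, 0], "fingers": 0.35}, {"dp": [0, 0, 0], "turn": [0, 0, 0], "fingers": 0.35}, {"dp": [0, 0, 0], "turn": [0, 0, 0], "fingers": 0.8}, {"dp": [0, 0, 0], "turn": [0, 0, 0], "fingers": 0.8}]'

```text
clock: 22.3
eef_pos: [607.7, -88.2, 9.7]
tcp_rot: [3.14, -0.002, 0.523]
contact_force: [-1.0, -0.2, -0.6]
opening: 0.38
grasp_force: 0.0
```

Request:
play_rows --rows '[{"dp": [0, 0, 0], "turn": [0, 0, 0], "fingers": 0.8}, {"dp": [0, 0, 0], "turn": [0, 0, 0], "fingers": 0.8}, {"dp": [0, 0, 0], "turn": [0, 0, 0], "fingers": 0.8}]'

```text
clock: 22.55
eef_pos: [607.9, -88.2, 9.8]
tcp_rot: [3.14, -0.002, 0.523]
contact_force: [-0.5, 0.2, 7.7]
opening: 0.318
grasp_force: 40.8
```

Request:
play_rows --rows '[{"dp": [0, 0, -0.4], "turn": [0, 0, 0], "fingers": 0.8}, {"dp": [0, 0, -0.8], "turn": [0, 0, 0], "fingers": 0.8}, {"dp": [0, 0, -0.9], "turn": [0, 0, 1], "fingers": 0.8}, {"dp": [0, 0, -0.9], "turn": [0, 0, 1], "fingers": 0.8}, {"dp": [0, 0, -0.8], "turn": [0, 0, 1], "fingers": 0.8}]'

```text
clock: 22.97
eef_pos: [606.7, -88.1, 163.0]
tcp_rot: [3.141, -0.002, 0.204]
contact_force: [0.8, -0.0, -1.3]
opening: 0.32
grasp_force: 39.8
```

Request:
play_rows --rows '[{"dp": [0, 0, 0], "turn": [0, 0, 1], "fingers": 0.8}, {"dp": [0, 0, 0], "turn": [0, 0, 0.99], "fingers": 0.8}, {"dp": [-0.2, -0.6, 0], "turn": [0, 0, 0], "fingers": 0.8}, {"dp": [-0.3, -0.95, 0], "turn": [0, 0, 0], "fingers": 0.8}, {"dp": [-0.3, -0.95, 0], "turn": [0, 0, 0], "fingers": 0.8}]'

```text
clock: 23.38
eef_pos: [574.3, 12.2, 160.8]
tcp_rot: [-3.142, -0.002, -0.002]
contact_force: [0.3, 0.3, -1.0]
opening: 0.313
grasp_force: 39.8
```

Request:
play_rows --rows '[{"dp": [-0.3, -0.95, 0], "turn": [0, 0, 0], "fingers": 0.8}, {"dp": [-0.3, -0.95, 0], "turn": [0, 0, 0], "fingers": 0.8}, {"dp": [-0.3, -0.95, 0], "turn": [0, 0, 0], "fingers": 0.8}, {"dp": [-0.3, -0.95, 0], "turn": [0, 0, 0], "fingers": 0.8}, {"dp": [-0.2, -0.6, 0], "turn": [0, 0, 0], "fingers": 0.8}]'

```text
clock: 23.8
eef_pos: [517.2, 191.0, 160.9]
tcp_rot: [-3.14, -0.001, 0.001]
contact_force: [0.4, 0.5, -0.6]
opening: 0.313
grasp_force: 39.9
```

Request:
play_rows --rows '[{"dp": [0, -0.3, 0], "turn": [0, 0, 0], "fingers": 0.8}, {"dp": [0, 0, 0], "turn": [0, 0, 0], "fingers": 0.8}, {"dp": [0, 0, 0], "turn": [0, 0, 0], "fingers": 0.8}]'

```text
clock: 24.05
eef_pos: [518.7, 200.0, 160.3]
tcp_rot: [3.142, -0.001, 0.002]
contact_force: [-0.1, -0.7, -1.4]
opening: 0.318
grasp_force: 39.9
```

Request:
play_rows --rows '[{"dp": [-0.03, -0.09, 0.6], "turn": [0, 0, 0], "fingers": 0.8}, {"dp": [0, 0, 0.8], "turn": [0, 0, 0], "fingers": 0.8}, {"dp": [0, 0, 0.7], "turn": [0, 0, 0], "fingers": 0.8}, {"dp": [0, 0, 0.35], "turn": [0, 0, 0], "fingers": 0.8}, {"dp": [0, 0, 0], "turn": [0, 0, 0], "fingers": 0.8}]'

```text
clock: 24.47
eef_pos: [515.4, 201.0, 58.7]
tcp_rot: [3.139, 0.005, -0.001]
contact_force: [-0.6, 0.0, -1.4]
opening: 0.31
grasp_force: 39.8
```

Request:
play_rows --rows '[{"dp": [0, 0, 0], "turn": [0, 0, 0], "fingers": 0.8}, {"dp": [0, 0, 0], "turn": [0, 0, 0], "fingers": 0.8}, {"dp": [0, 0, 0], "turn": [0, 0, 0], "fingers": 0.8}]'

```text
clock: 24.72
eef_pos: [518.3, 203.4, 63.2]
tcp_rot: [-3.141, -0.002, -0.0]
contact_force: [-0.2, 1.0, -1.0]
opening: 0.317
grasp_force: 39.8
```

```bash
python3 - <<'E'
from h import *
s=r.sense();print(s["eef_pos"],s["tcp_rot"],s["clock"])
f=shot("wrist","w6.png",(80,80,400,320),2.4)
E
```

```text
[518.33995116 203.37775581  63.217108  ] [-3.14073554e+00 -2.40261255e-03 -2.08974532e-04] 24.7167
```

View pics/w6.png

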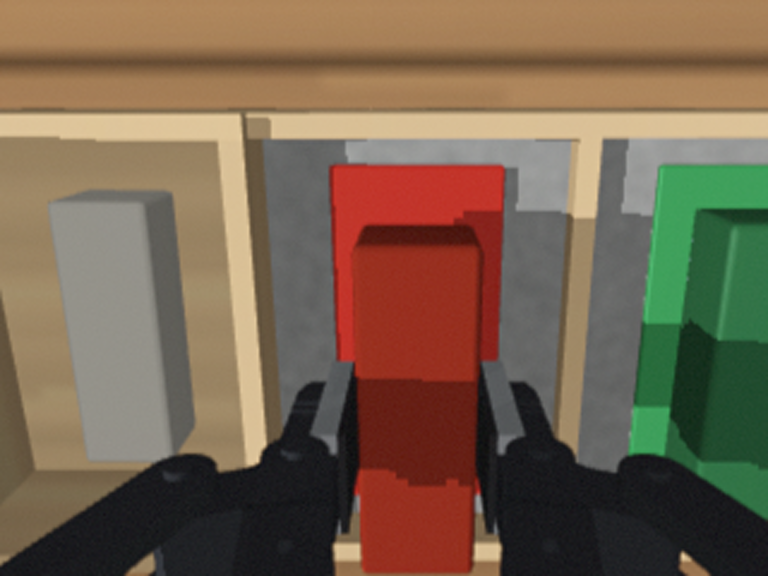

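Request:
play_rows --rows '[{"dp": [0, 0, 0.2], "turn": [0, 0, 0], "fingers": 0.8}, {"dp": [0, 0, 0.18], "turn": [0, 0, 0], "fingers": 0.8}, {"dp": [0, 0, 0.08], "turn": [0, 0, 0], "fingers": 0.8}, {"dp": [0, 0, 0], "turn": [0, 0, 0], "fingers": 0.8}, {"dp": [0, 0, 0], "turn": [0, 0, 0], "fingers": 0.8}]'

```text
clock: 25.18
eef_pos: [516.7, 203.5, 42.9]
tcp_rot: [3.141, 0.001, 0.001]
contact_force: [-0.4, -0.4, -0.3]
opening: 0.314
grasp_force: 39.9
```

Request:
play_rows --rows '[{"dp": [0.01, 0, 0], "turn": [0, 0, 0], "fingers": 0.8}, {"dp": [0, 0, 0], "turn": [0, 0, 0], "fingers": 0.65}, {"dp": [0, 0, 0], "turn": [0, 0, 0], "fingers": 0.55}, {"dp": [0, 0, 0], "turn": [0, 0, 0], "fingers": 0.55}, {"dp": [0, 0, 0], "turn": [0, 0, 0], "fingers": 0.55}]'

```text
clock: 25.6
eef_pos: [517.4, 203.6, 43.2]
tcp_rot: [-3.142, -0.0, 0.001]
contact_force: [0.2, -0.4, -0.7]
opening: 0.452
grasp_force: 0.0
```

Request:
play_rows --rows '[{"dp": [0, 0, -0.3], "turn": [0, 0, 0], "fingers": 0.55}, {"dp": [0, 0, -0.7], "turn": [0, 0, 0], "fingers": 0.55}, {"dp": [0, 0, -0.9], "turn": [0, 0, 0], "fingers": 0.55}, {"dp": [0, 0, -0.9], "turn": [0, 0, 0], "fingers": 0.55}, {"dp": [0, 0, -0.9], "turn": [0, 0, 0], "fingers": 0.55}]'

```text
clock: 26.02
eef_pos: [517.0, 203.4, 193.7]
tcp_rot: [-3.142, -0.0, 0.001]
contact_force: [0.2, 0.9, 0.5]
opening: 0.453
grasp_force: 0.0
```

Request:
play_rows --rows '[{"dp": [0, 0.9, 0], "turn": [0, 0, 0], "fingers": 0.55}, {"dp": [0, 0.9, 0], "turn": [0, 0, 0], "fingers": 0.55}, {"dp": [0, 0.9, 0], "turn": [0, 0, 0], "fingers": 0.55}, {"dp": [0, 0, 0], "turn": [0, 0, 0], "fingers": 0.55}, {"dp": [0, 0, 0], "turn": [0, 0, 0], "fingers": 0.55}]'

```text
clock: 26.43
eef_pos: [517.5, 94.0, 192.3]
tcp_rot: [-3.141, -0.001, -0.002]
contact_force: [-0.0, 0.7, -0.2]
opening: 0.447
grasp_force: 0.0
```

```bash
python3 - <<'E'
from h import *
s=r.sense();print(s["eef_pos"],s["tcp_rot"],s["clock"])
f=shot("wrist","w7.png",scale=1.5625)
E
```

```text
[517.49006103  93.9897309  192.33792591] [-3.14139527e+00 -9.11869434e-04 -2.48301774e-03] 26.4333
```

View pics/w7.png

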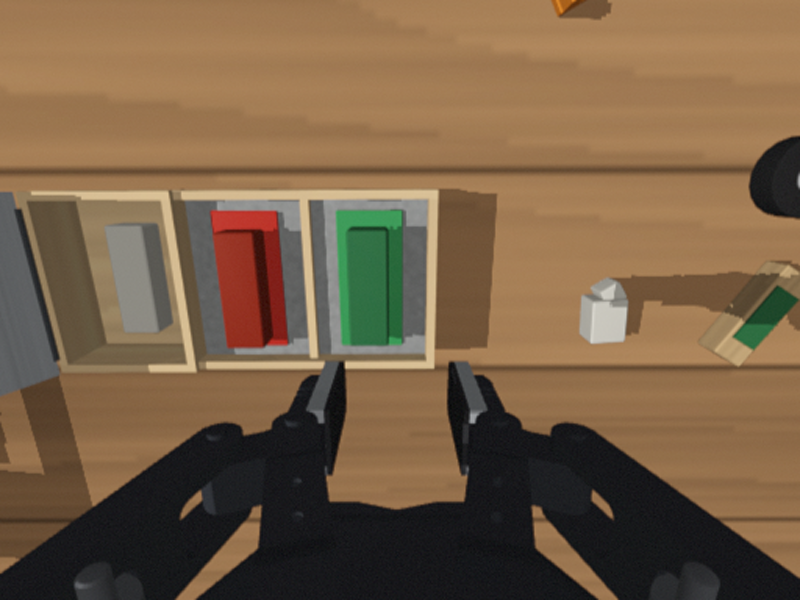

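```bash
python3 -c "
from rig import r
print(r.sign_off())"
```

```text
the job is handed in; nothing more can be done
None
```

The job is handed in, with no verdict returned: by the last pictures the flap is swung well back, and the fine, green and red stones lie flat and released in the deep well and on their own liners, with the stub and strop block left untouched.

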